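# Gate a small-parts tote and tip the filters into its counting corner

## Robot

A 7-joint arm with a two-finger parallel gripper is mounted at the origin on a cart in front of the work surface, level with it; the furniture and walls round the work are solid. World frame = base frame: x ahead of the robot, y to its left, z up, the work surface at z = 0. Lengths are in mm, angles in rad, forces in N, time in s.
With the tool pointing down it reaches from about 400 to 875 mm from the base axis. Payload 19.3 kg.
Tool frame: the origin (TCP) lies midway between the tips of the shut fingers; the grasp point (between the pads) lies 19 mm behind it (r.grip_point_offset is the distance from the TCP to the grasp point, in mm); z points along the fingers, y is the direction in which the jaws open and shut (so a half turn about z gives the same grasp; the last joint's range is limited). The gripper opens to 85 mm and grips with 20 to 120 N. Pads are 22 mm wide; open, the fingers measure 114 mm over their backs; the gripper's body (76 mm by 85 mm) begins 54 mm behind the grasp point. The pads swing forward as they close: fully open they stand 13 mm farther back than shut.
Start: joints at [1.222, 0.521, -0.036, 1.599, 0.021, 1.021, -0.113], TCP at [171.973, -600.866, 231.291] pointing down, gripper open.
Joint ranges: [-2.91, 2.91], [-0.3, 2.13], [-1.5, 1.42], [0.17, 2.43], [-1.26, 4.41], [0.16, 1.93], [-2.52, 2.52]. Speed limits (rad/s): [1.89, 1.89, 2.39, 2.39, 3.01, 3.01, 3.01].

## Interface

Orientations are given as a unit quaternion [w, x, y, z].
In Python, from plant import r, hand, imaging gives the robot as it stands. Calls block until the motion is done:
- r.movep(position, orientation): joint-space move of the TCP to a pose.
- r.move_l(position, ori=None, max_speed=150, until_force=None): straight line of the TCP; ori=None keeps the orientation; max_speed is the mean speed in mm/s. With until_force (N) it stops when the force on the tool has changed by that much, and returns True; else False.
- r.set_joints(angles): joint-space move.
- hand.command_gripper(opening): finger opening in mm; the grip force is fixed at half the most; returns when the fingers have stopped.
- r.wait(seconds).
- r.solve_ik(position, orientation): joint angles nearest the present ones, or None.
- r.get_obs(): the state.
- imaging.snapshot(name): name is "scene" or "top" or "wrist"; returns a dict with "pixels" (420x560x3 uint8, blue, green, red), "z_map" (420x560 float32, mm along the optical axis (not along the pixel's ray), 0 where there is no reading), "camera_matrix" (3x3 intrinsics, pixels), "extrinsics" (4x4, takes a point from camera to world coordinates); the wrist camera has in their place "T_tool_cam" (4x4, takes a point from camera to tool coordinates, whose origin is the TCP and whose axes are the flange's). Camera axes: x right, y up, looking along -z (the intrinsics and any distortion apply to the point x, -y, -z); pixel columns grow to the right and rows downward; lengths in mm; the calibration is good to about 2 mm. A picture is of the moment at which its call begins: read the wrist's pose just before it.
A pose or a line that the arm cannot do raises r.PlanningError and nothing moves.
- r.close_job(): hands the job in, once; it reports no verdict.
The state is a dict: "t": time; "qpos": joint angles; "joint_vel": joint speeds; "tau": joint torques, N m; "tcp_pos": TCP position; "orientation": TCP orientation; "force": force on the tool from outside, world axes, zero at the start; "moment": the same for the moment, N m; "finger_gap": finger opening in mm.
Only numpy, scipy, OpenCV 4.12 (cv2) and the standard library are available. Lean on these libraries where they do the work, as an engineer would, in place of code of your own. Each camera call takes 0.05 s, during which the arm holds its last target.

## Task

The syringe filters in the white tote have to be counted through its clear front gate. Take the gate from the drying rack and slide it down the grooves at the tote's open front until it is fully home, so nothing can fall out; then lift the tote clear of the worktop by its handle, tip it until all four yellow filters have slid together into the front corner with the orange wall ends, and finish still holding it up and tilted, filters at rest in that corner. Leave the other things on the bench where they are.

Things in the scene. Friction and masses are not known exactly. Their poses are not given: they have to be found in the camera images.
- tote: Loose white plastic tote, about 0.4 kg, 192 (x) x 162 (y) x 68 high, bail handle over its middle up to z = 125. Origin: on the surface under the handle; z up, x to its rear: the open front faces -x, roughly towards the robot. Inner floor z = 8, inside y -72 to +72, rear wall's inner face x = +86, side walls 9 thick. Front ends of the side walls: orange at -y, white at +y.
- handle (a point): Centre of the black grip of the tote's handle, tote frame (0, 0, 117). The grip is a straight bar along the tote's y, 96 long, 14 thick in x, 16 high (z 109 to 125), fixed to the tote (does not swing), with free air below it down to the filters. Grip it across the tote's x.
- count_corner (a point): Counting corner of the tote: on the inner floor where the seated gate's inner face meets the side wall with the orange ends; tote frame (-82, -72, 8). The inside is slippery: filters begin to slide at about 9 degrees of tilt; 30 degrees down along the tote's diagonal (-x, -y) brings them here in 1 to 2 s.
- groove_foot (a point): Middle of the line on the tote's inner floor where the gate's lower edge comes to rest, tote frame (-84, 0, 8), axes as the tote's. At each end of it, in the side wall, is an upright groove 6 wide (x), 6 deep (to y = +-78), open at the top: lead-in faces at 45 degrees flare from z = 60 to the rim at z = 68.
- gate: Clear loose slab 4 thick (x) x 152 wide (y) x 68 high, 70 g, same both ways round, with a blue grip on its upper edge, 10 thick (x), 56 wide (y), z 62 to 84. Origin: centre of its lower edge. Starts upright in the rack's middle slot (lean up to 3 degrees), lower edge 12 above the surface. Seated: origin at groove_foot, y and z along the tote's, play 1 each way in x, 2 in y.
- gate_grip (a point): Centre of the gate's blue grip, 74 above its origin. Grip it across the gate's x.
- drying_rack: Fixed drying rack: two grey rails 96 long in x, 12 high, at y = +-50, each with six steel pins (6 dia, up to z = 44, pitch 12) that make five slots; the gate stands in the middle one (x = 0), a fixed green glass plate (52 high) in the slot at x = +24. Origin: underside centre. z up.
- filter_a: One of four loose yellow syringe filters in the tote: disc 27 dia x 16 overall height, 12 g, small nozzle on top. Origin: centre of its underside.
- filter_b: One of four loose yellow syringe filters in the tote: disc 27 dia x 16 overall height, 12 g, small nozzle on top. Origin: centre of its underside.
- filter_c: One of four loose yellow syringe filters in the tote: disc 27 dia x 16 overall height, 12 g, small nozzle on top. Origin: centre of its underside.
- filter_d: One of four loose yellow syringe filters in the tote: disc 27 dia x 16 overall height, 12 g, small nozzle on top. Origin: centre of its underside.
- logbook: Bystander: blue hardback logbook 210 x 152 x 16 lying flat, loose. Origin: underside centre. It and the drying rack stand on opposite sides of the tote, either way round.
- beaker_1: Bystander: loose beaker, 66 x 69 x 88, behind the tote. Origin: underside centre.
- beaker_2: Bystander: loose beaker, 48 x 50 x 62, at the back left. Origin: underside centre.
- vial_01: Bystander: loose screw-cap vial 23 dia x 48, at the right by the drawers. Origin: underside centre.
- vial_03: Bystander: loose screw-cap vial 23 dia x 48, at the right by the drawers. Origin: underside centre.

How it is judged (in metres and radians):
On the way, in this order (a step that is already met when the one before it is completed fails the run):
1. the gate is fully home in both grooves while the tote stands level on the worktop with the filters in it (z of gate in the frame of tote between 0.004 and 0.011 m and x of gate in the frame of tote between -0.087 and -0.081 m and y of gate in the frame of tote between -0.005 and 0.005 m and angle between the z axis of gate and the z axis of tote, either way round below 0.08 rad and x of filter_a in the frame of tote between -0.084 and 0.09 m and y of filter_a in the frame of tote between -0.075 and 0.075 m and z of filter_a in the frame of tote between 0 and 0.06 m and x of filter_b in the frame of tote between -0.084 and 0.09 m and y of filter_b in the frame of tote between -0.075 and 0.075 m and z of filter_b in the frame of tote between 0 and 0.06 m and x of filter_c in the frame of tote between -0.084 and 0.09 m and y of filter_c in the frame of tote between -0.075 and 0.075 m and z of filter_c in the frame of tote between 0 and 0.06 m and x of filter_d in the frame of tote between -0.084 and 0.09 m and y of filter_d in the frame of tote between -0.075 and 0.075 m and z of filter_d in the frame of tote between 0 and 0.06 m and angle between tote's own z axis and vertical below 0.06 rad and height (world z) of tote below 0.008 m), for 0.2 s.
2. the tote is lifted clear of the worktop with the gate in and all four filters inside (height (world z) of count_corner above 0.03 m and z of gate in the frame of tote between 0.004 and 0.011 m and x of gate in the frame of tote between -0.087 and -0.081 m and y of gate in the frame of tote between -0.005 and 0.005 m and angle between the z axis of gate and the z axis of tote, either way round below 0.08 rad and x of filter_a in the frame of tote between -0.084 and 0.09 m and y of filter_a in the frame of tote between -0.075 and 0.075 m and z of filter_a in the frame of tote between 0 and 0.06 m and x of filter_b in the frame of tote between -0.084 and 0.09 m and y of filter_b in the frame of tote between -0.075 and 0.075 m and z of filter_b in the frame of tote between 0 and 0.06 m and x of filter_c in the frame of tote between -0.084 and 0.09 m and y of filter_c in the frame of tote between -0.075 and 0.075 m and z of filter_c in the frame of tote between 0 and 0.06 m and x of filter_d in the frame of tote between -0.084 and 0.09 m and y of filter_d in the frame of tote between -0.075 and 0.075 m and z of filter_d in the frame of tote between 0 and 0.06 m), for 0.1 s.
At the end, for the whole second after the job is handed in: Held in the air by its handle (grasp point within 60 mm of the grip's centre), at rest: tote tilted 10 to 57 degrees, counting corner over 30 mm above the worktop, gate within 3 mm of fully home, all four filters inside at rest, underside centres within 100 mm of the counting corner (all of step 2 and distance between each of filter_a, filter_b, filter_c, filter_d and count_corner below 0.1 m and linear speed of each of filter_a, filter_b, filter_c, filter_d, tote below 0.03 m/s and angle between tote's own z axis and vertical between 0.17 and 1 rad and contact force between the fingers and tote above 1 N and distance between the grasp point and handle below 0.06 m); the arm keeps its last pose, push and grip.
It fails at once if a bystander (logbook, beaker or vial) is shifted by more than 30 mm (distance of any of logbook, beaker_1, beaker_2, vial_01, vial_03 from where it was at the start of the episode above 0.03 m).
It also fails if it takes over 48 s, if anything falls off the work surface, if the arm or the gripper's body presses on something with over 40 N, if the wrist force passes 120 N, or if a joint passes its speed limit or range.

## Working session

There is one attempt and no reset: what is moved stays moved. The work goes in short steps, each a Python script; the robot and the scene stay as the last script left them, time stands still between calls to the robot, and variables do not carry over. Pictures are saved under pics/ and viewed, and the job is handed in when it is done.

```bash
mkdir -p pics; ls
python3 - <<'E'
from plant import r,hand,imaging
import cv2,numpy as np
for n in("scene","top"):
    s=imaging.snapshot(n)
    cv2.imwrite(f"pics/{n}0.png",s["pixels"]); np.savez(f"{n}0.npz",**s)
    print(n,s["camera_matrix"].tolist(),np.round(s["extrinsics"],3).tolist(),[k for k in s])
print(r.get_obs())
E
```

```text
pics
scene [[507.3628337350699, 0.0, 271.8769183109714], [0.0, 507.3628337350699, 207.5788650581158], [0.0, 0.0, 1.0]] [[0.994, -0.077, 0.075, 722.31], [0.107, 0.678, -0.727, -967.419], [0.005, 0.731, 0.683, 1029.674], [0.0, 0.0, 0.0, 1.0]] ['pixels', 'z_map', 'camera_matrix', 'extrinsics']
top [[466.0963942847804, 0.0, 276.20824405078406], [0.0, 466.0963942847804, 203.6145743239283], [0.0, 0.0, 1.0]] [[0.005, 0.983, -0.181, 388.704], [-1.0, 0.002, -0.019, 9.544], [-0.018, 0.181, 0.983, 1307.207], [0.0, 0.0, 0.0, 1.0]] ['pixels', 'z_map', 'camera_matrix', 'extrinsics']
{'t': 0.1, 'qpos': array([ 1.22181215,  0.52193359, -0.03633301,  1.59991193,  0.02121149,
        1.02109071, -0.11281224]), 'joint_vel': array([ 0.00066103, -0.00126145, -0.0001219 , -0.00192311, -0.00256639,
        0.00239073,  0.00027718]), 'tau': array([ 4.33562891e-03, -9.28489566e+01,  1.98427990e+00, -3.70529437e+01,
        1.81479991e-02,  5.34983876e-03,  1.70145840e-04]), 'tcp_pos': array([ 171.88490327, -600.6107772 ,  230.81018766]), 'orientation': array([-4.68075668e-04,  9.90301438e-01,  1.38934634e-01, -1.02285419e-04]), 'force': array([ 0.30725255, -0.30248882,  0.6107339 ]), 'moment': array([ 0.00504487, -0.03647495, -0.00604189]), 'finger_gap': 85.47652951165274}
```

View pics/scene0.png

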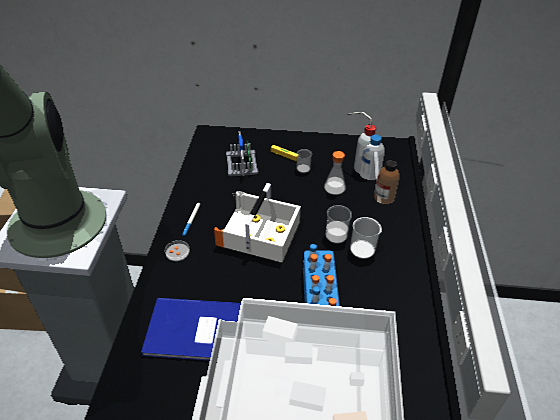

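View pics/top0.png

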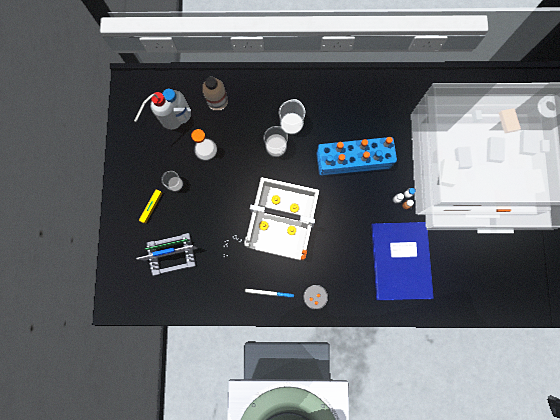

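```bash
cat > h.py <<'E'
import numpy as np,cv2
def load(n): return dict(np.load(n+".npz"))
def ray(s,u,v):
    K=s["camera_matrix"];E=s["extrinsics"]
    d=np.array([(u-K[0,2])/K[0,0],-(v-K[1,2])/K[1,1],-1.])
    return E[:3,3],E[:3,:3]@d
def at_z(s,u,v,z):
    o,d=ray(s,u,v); return o+d*(z-o[2])/d[2]
def depth(s,u,v):
    o,d=ray(s,u,v); return o+d*s["z_map"][int(round(v)),int(round(u))]
def proj(s,p):
    K=s["camera_matrix"];E=s["extrinsics"]
    c=E[:3,:3].T@(np.asarray(p,float)-E[:3,3]); return K[0,0]*c[0]/-c[2]+K[0,2],-K[1,1]*c[1]/-c[2]+K[1,2]
def crop(s,x0,y0,x1,y1,f,out):
    im=cv2.resize(s["pixels"][y0:y1,x0:x1],None,fx=f,fy=f,interpolation=cv2.INTER_CUBIC)
    cv2.imwrite(out,im)
E
python3 - <<'E'
from h import *
s=load("top0")
crop(s,235,165,335,275,7,"pics/t1.png"); crop(s,125,220,245,290,6,"pics/t2.png")
print(at_z(s,404,260,16),at_z(s,316,297,5), proj(s,[172,-600,231]))
E
```

```text
[ 470.25515943 -317.0657066    16.        ] [369.33211659 -75.73749828   5.        ] (np.float64(566.7505606517356), np.float64(393.00999088267656))
```

View pics/t1.png

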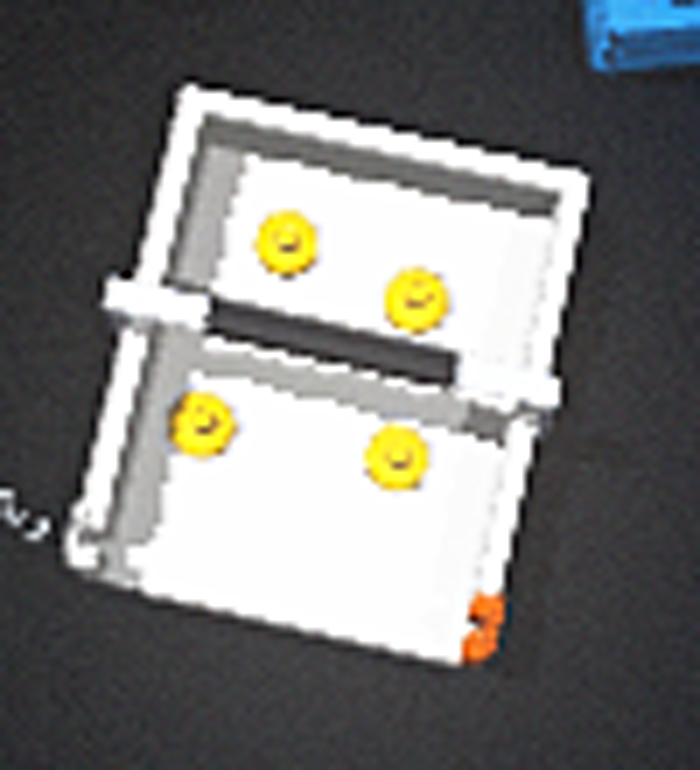

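View pics/t2.png

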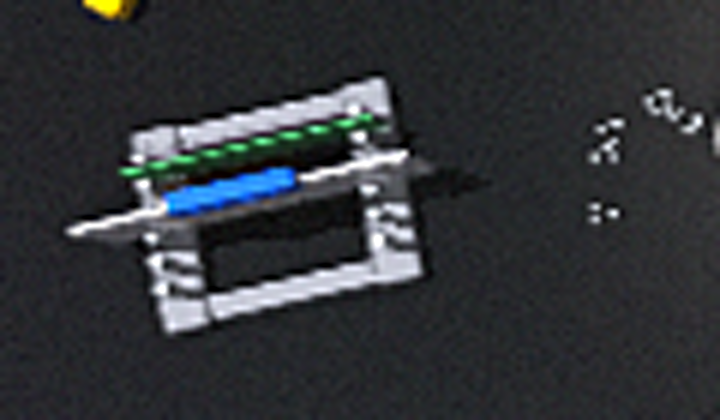

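Run:
```python
from h import *
s=load("top0")
for n,(u,v),z in [("RL",(185,88),68),("RR",(590,178),68),("FR",(470,655),68),("FL",(70,560),68),("h+",(207,312),125),("h-",(457,365),125)]:
    print(n,at_z(s,235+u/7-.4,165+v/7-.4,z).round(1))
for n,(u,v),z in [("g+",(167,205),96),("g-",(296,179),96),("gate+",(70,231),80),("gate-",(408,156),80),("rack FL",(165,330),12),("rack RL",(132,133),12),("RR",(385,80),12),("FR",(425,272),12)]:
    print(n,at_z(s,125+u/6-.4,220+v/6-.4,z).round(1))
d=np.array
```

```text
RL [690.8  75.1  68. ]
RR [655.  -82.4  68. ]
FR [470.8 -35.   68. ]
FL [506.2 116.9  68. ]
h+ [592.2  63.1 125. ]
h- [572.7 -28.8 125. ]
g+ [478.9 354.4  96. ]
g- [490.3 298.7  96. ]
gate+ [468.5 401.2  80. ]
gate- [502.  253.4  80. ]
rack FL [427.8 376.2  12. ]
rack RL [518.6 396.5  12. ]
RR [543.7 279.1  12. ]
FR [454.8 257.1  12. ]
```

```bash
cat >> h.py <<'E'
from scipy.spatial.transform import Rotation as R
def q(Rm):
    x,y,z,w=Rm.as_quat(); return np.array([w,x,y,z])
def down(yaw_deg,flip=False):
    a=np.radians(yaw_deg); Y=np.array([np.cos(a),np.sin(a),0])*(-1 if flip else 1); Z=np.array([0,0,-1.])
    return R.from_matrix(np.column_stack([np.cross(Y,Z),Y,Z]))
def wsnap(r,imaging,name):
    o=r.get_obs(); s=imaging.snapshot("wrist")
    w,x,y,z=o["orientation"]; T=np.eye(4);T[:3,:3]=R.from_quat([x,y,z,w]).as_matrix();T[:3,3]=o["tcp_pos"]
    s["extrinsics"]=T@s["T_tool_cam"]; np.savez(name+".npz",**s); cv2.imwrite("pics/"+name+".png",s["pixels"]); return s
E
python3 - <<'E'
from h import *
from plant import r,hand,imaging
for f in(0,1):
    for n,p,yaw in [("gateview",[485,327,300],12.6),("gate",[485,327,71],12.6),("groove",[500,36,100],-12.8),("grooveview",[540,27,320],-12.8),("handle",[582,17,98],-12.8)]:
        s=r.solve_ik(p,q(down(yaw,f))); print(n,f,None if s is None else np.round(s,2))
    # tilt
    for az in (30,):
      for hp in ([582,17,260],[560,17,300],[600,0,280]):
        yawR=R.from_euler('z',-12.8,degrees=True)
        diag=yawR.apply([-1,-1,0])/np.sqrt(2)
        axis=np.cross([0,0,1],diag); Rt=R.from_rotvec(axis*np.radians(28))
        O=Rt*down(-12.8,f); p=np.array(hp)+O.apply([0,0,19])
        s=r.solve_ik(p,q(O)); print("tilt",f,hp,None if s is None else np.round(s,2))
E
```

```text
gateview 0 [-0.04  0.55 -0.98  1.59  0.47  1.26 -0.88]
gate 0 [-0.15  0.81 -0.82  1.8   0.75  0.88 -1.1 ]
groove 0 [ 0.22  0.57 -0.54  2.01  0.46  0.68 -0.85]
grooveview 0 [ 0.35  0.36 -0.67  1.68  0.24  1.18 -0.61]
handle 0 [ 0.2   0.67 -0.48  1.8   0.42  0.78 -0.72]
tilt 0 [582, 17, 260] [ 0.57  0.37 -0.71  2.01  0.02  0.41 -0.29]
tilt 0 [560, 17, 300] [ 0.64  0.28 -0.75  2.01 -0.09  0.49 -0.21]
tilt 0 [600, 0, 280] [ 0.58  0.37 -0.68  1.94 -0.04  0.48 -0.21]
gateview 1 [ 0.09  0.68 -1.27  1.58  0.66  1.37  2.11]
gate 1 [ 0.07  1.07 -1.28  1.79  1.11  1.22  1.81]
groove 1 [-0.92  0.93  1.16  2.07 -1.1   0.97 -2.51]
grooveview 1 [ 0.7   0.56 -1.27  1.67  0.55  1.33  2.25]
handle 1 [-0.82  1.07  1.21  1.86 -1.14  1.13 -2.52]
tilt 1 [582, 17, 260] [-0.51  0.36  0.65  2.06 -1.    0.6  -2.5 ]
tilt 1 [560, 17, 300] [-0.82  0.36  1.06  2.07 -1.02  0.75 -2.48]
tilt 1 [600, 0, 280] [-0.51  0.38  0.72  1.99 -0.97  0.68 -2.52]
```

Run:
```python
from h import *
from plant import r,hand,imaging
r.movep([560,22,330],q(down(-12.8)))
s=wsnap(r,imaging,"w1"); print(s["T_tool_cam"].round(2).tolist(),s["camera_matrix"].tolist())
r.movep([485,327,280],q(down(12.6)))
wsnap(r,imaging,"w2"); print(r.get_obs()["t"])
```

```text
[[-0.0, 0.95, 0.3, 77.02], [1.0, 0.0, -0.0, -0.35], [-0.0, 0.3, -0.95, -143.81], [0.0, 0.0, 0.0, 1.0]] [[319.43150110762673, 0.0, 282.8592010884045], [0.0, 319.43150110762673, 210.08644138767892], [0.0, 0.0, 1.0]]
4.025
```

View pics/w1.png

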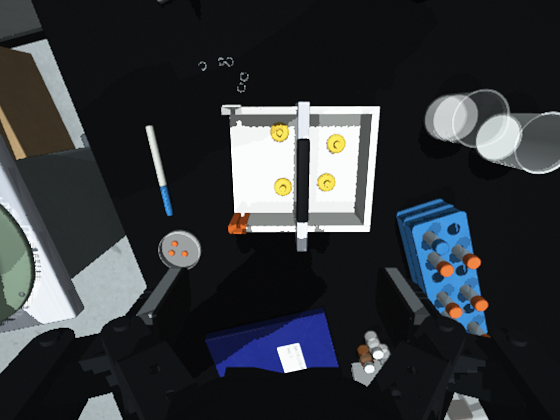

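View pics/w2.png

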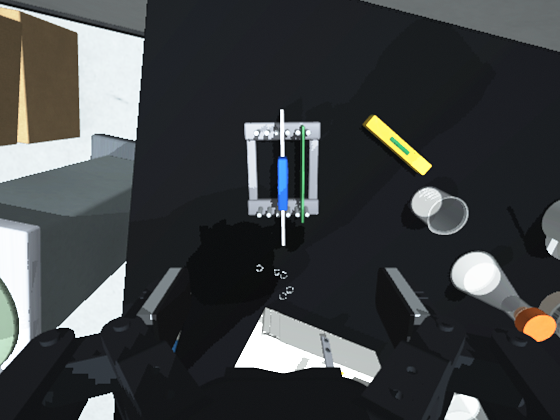

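Run:
```python
from h import *
crop(load("w1"),215,90,395,260,4,"pics/w1c.png"); crop(load("w2"),235,95,335,255,4,"pics/w2c.png")
```

```text
(no output)
```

View pics/w1c.png

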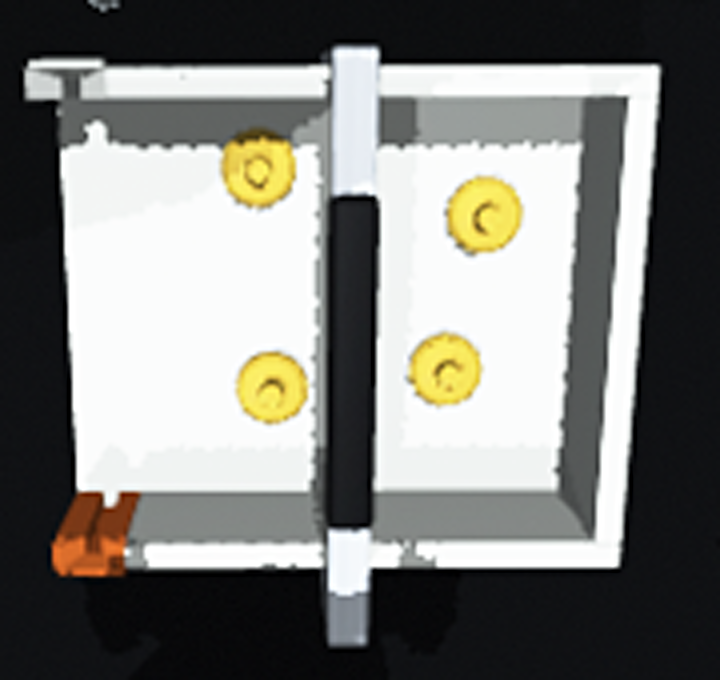

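View pics/w2c.png

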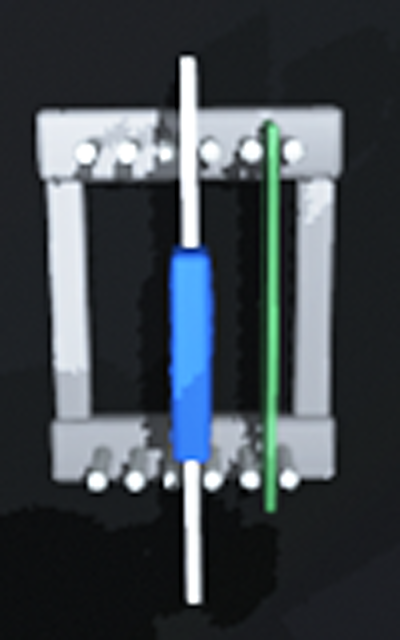

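Run:
```python
from h import *
s=load("w1")
P=lambda u,v,z:at_z(s,215+u/4-.375,90+v/4-.375,z)
yaw=[];pts={}
for n,u,v,z in [("RL",659,66,68),("RR",620,569,68),("FL",25,62,68),("FR",55,575,68),("notchR",97,558,68),("notchL",72,82,68),("h+a",331,196,125),("h+b",378,196,125),("h-a",330,527,125),("h-b",370,527,125)]:
    pts[n]=P(u,v,z); print(n,pts[n].round(1))
hp=(pts["h+a"]+pts["h+b"])/2;hm=(pts["h-a"]+pts["h-b"])/2
def yw(a,b): d=a-b; return np.degrees(np.arctan2(-d[0],d[1]))
print("handle",(hp+hm)/2,yw(hp,hm),np.linalg.norm(hp-hm)); print("rear",yw(pts["RL"],pts["RR"]),"notch",yw(pts["notchL"],pts["notchR"]),(pts["notchL"]+pts["notchR"])/2)
for a,b in(("RL","FL"),("RR","FR")):
    d=pts[a]-pts[b];print(np.degrees(np.arctan2(d[1],d[0])),np.linalg.norm(d))
print("center",sum(pts[k] for k in("RL","RR","FL","FR"))/4)
s=load("w2")
P=lambda u,v,z:at_z(s,235+u/4-.375,95+v/4-.375,z)
a=[P(*x) for x in[(171,250,96),(210,250,96),(172,461,96),(212,461,96),(188,57,80),(193,603,80)]]
for x in a: print(x.round(1))
p=(a[0]+a[1])/2;m=(a[2]+a[3])/2; print("gate",(p+m)/2,yw(p,m),np.linalg.norm(p-m),yw(a[4],a[5]),(a[4]+a[5])/2,np.linalg.norm(a[4]-a[5]))
ps=[P(*x,44) for x in[(87,153),(292,153),(97,480),(289,480)]]
print("rack",sum(ps)/4,yw((ps[0]+ps[1]),(ps[2]+ps[3])),np.linalg.norm(ps[0]-ps[1]),np.linalg.norm(ps[0]-ps[2]))
```

```text
RL [691.5  74.4  68. ]
RR [656.6 -84.4  68. ]
FL [505.3 118.3  68. ]
FR [468.8 -43.6  68. ]
notchR [484.3 -40.9  68. ]
notchL [517.5 109.5  68. ]
h+a [585.5  64.2 125. ]
h+b [597.7  61.4 125. ]
h-a [565.5 -27.4 125. ]
h-b [576.8 -30.  125. ]
handle [581.39693434  17.0373325  125.        ] -12.611132801984086 93.72978716338369
rear -12.39949989870804 notch -12.455040016287683 [500.92838878  34.33625408  68.        ]
-13.254265865992174 191.3211577580332
-12.258172803217908 192.20721318819255
center [580.52334758  16.13988596  68.        ]
[473.9 354.6  96. ]
[483.7 356.7  96. ]
[486.1 299.4  96. ]
[496.6 301.7  96. ]
[468.1 401.5  80. ]
[502.  253.2  80. ]
gate [485.0706911  328.11485805  96.        ] 12.8057376621375 56.529664818213675 12.913678401492414 [485.05104343 327.37429776  80.        ] 152.10988385183836
rack [485.25186471 327.18536682  44.        ] 13.012949893177796 59.36988244032555 99.71448379762654
```

Run:
```python
from h import *
from plant import r,hand,imaging
hand.command_gripper(44)
r.move_l([485.1,327.8,120],q(down(12.85)),max_speed=150)
r.move_l([485.1,327.8,69],max_speed=60)
print(r.get_obs()["force"])
hand.command_gripper(0)
o=r.get_obs();print(o["finger_gap"],o["force"],o["t"],o["tcp_pos"])
r.move_l([485.1,327.8,185],max_speed=100)
o=r.get_obs();print(o["finger_gap"],o["force"],o["t"],o["tcp_pos"])
r.movep([499.5,34.8,155],q(down(-12.6)))
wsnap(r,imaging,"w3"); s=imaging.snapshot("top");cv2.imwrite("pics/top3.png",s["pixels"]);np.savez("top3.npz",**s)
s=imaging.snapshot("scene");cv2.imwrite("pics/sc3.png",s["pixels"]);np.savez("sc3.npz",**s)
crop(s,150,150,350,300,4,"pics/sc3c.png")
o=r.get_obs();print(o["finger_gap"],o["force"],o["t"],o["tcp_pos"])
```

```text
[ 0.75210303 -0.08688593  1.01942155]
9.060943697102244 [-0.74117718 -1.32842729  5.86357015] 7.125 [485.2707819  327.8321506   69.37035038]
8.868050685108246 [-0.07028595 -0.11473115 -1.09013971] 8.4333 [484.87791678 327.64834357 184.41604846]
9.038785929107336 [ 0.45167121  0.02990169 -0.04851776] 9.7167 [499.70405476  36.24743647 155.08192675]
```

View pics/w3.png

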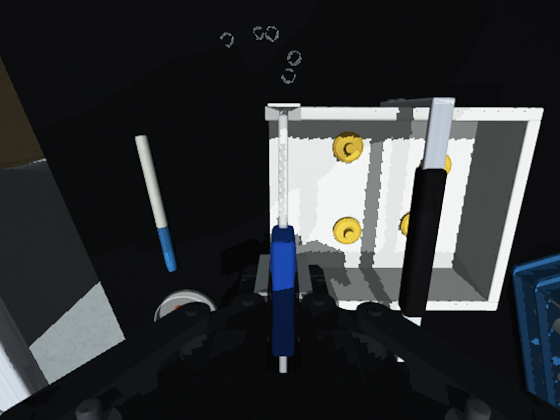

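View pics/sc3c.png

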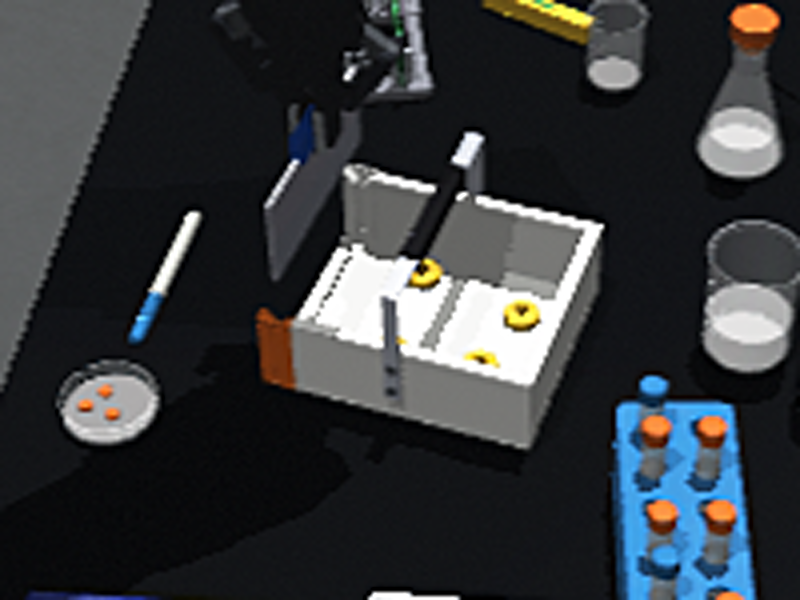

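Run:
```python
from h import *
from plant import r
o=r.get_obs();print(o["tcp_pos"],o["t"],o["orientation"],q(down(-12.6)))
crop(load("w3"),240,90,340,240,5,"pics/w3c.png")
crop(load("sc3"),190,175,290,250,8,"pics/sc3d.png")
crop(load("top3"),210,165,330,275,6,"pics/top3c.png")
```

```text
[499.70405476  36.24743647 155.08192675] 9.7167 [-1.56550061e-04  7.79696995e-01  6.26156918e-01  2.92554382e-04] [0.         0.78043041 0.62524266 0.        ]
```

View pics/w3c.png

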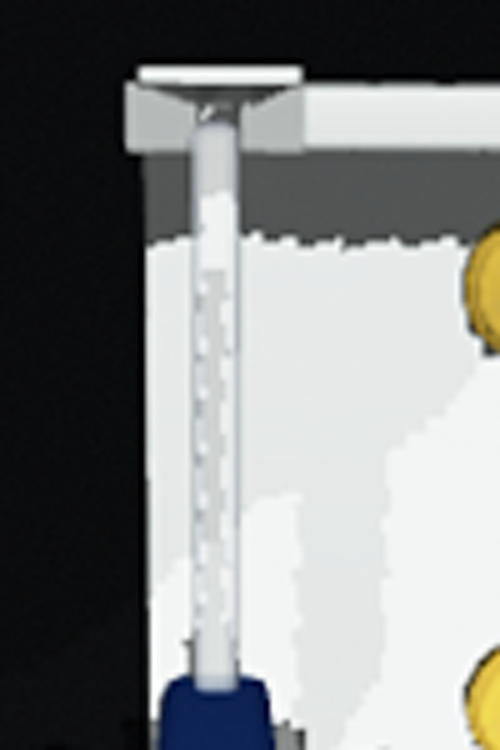

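View pics/sc3d.png

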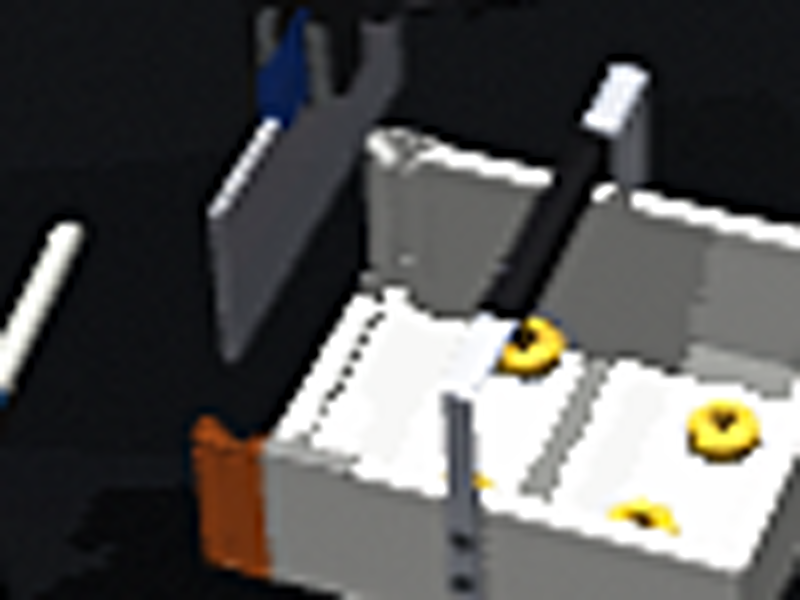

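View pics/top3c.png

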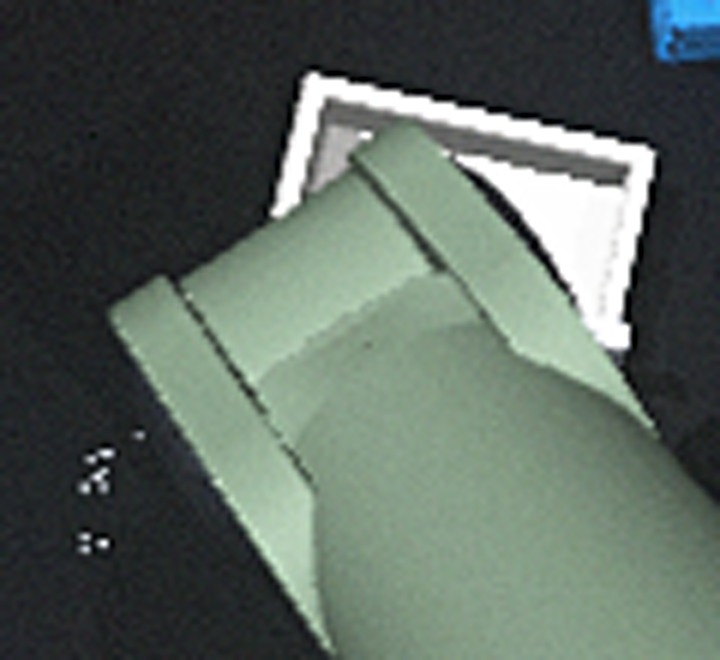

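Run:
```python
from h import *
s=load("w3")
P=lambda u,v,z:at_z(s,240+u/5-.4,90+v/5-.4,z)
R0=R.from_euler('z',-12.6,degrees=True)
t=np.array([581,16.6,0])
tot=lambda p:R0.inv().apply(p-t).round(1)
print("gate +y top L/R in tote",tot(P(191,123,166)),tot(P(242,123,166)), "grip near",tot(P(195,690,166)),tot(P(238,690,166)))
print("flare ends rim",tot(P(125,85,68)),tot(P(303,85,68)),tot(P(303,150,68)),"outer",tot(P(140,66,68)),tot(P(303,66,68)))
print("corner front",tot(P(125,150,68)))
print("tcp",tot(np.array([499.70,36.25,155])))
s=load("sc3")
print("-y end",tot(at_z(s,190+230/8,175+362/8,98)),tot(at_z(s,190+212/8,175+213/8,166)),"tote orange FR",tot(at_z(s,190+195/8,175+420/8,68)), "FL outer", tot(at_z(s,190+368/8,175+135/8,68)))
print("tote RR",tot(at_z(s,301.-.3,150+226/4.,68)),tot(depth(s,190+500/8,175+350/8)))
```

```text
gate +y top L/R in tote [-86.   76.9 166. ] [-81.9  76.9 166. ] grip near [-85.8  28.7 166. ] [-82.   28.7 166. ]
flare ends rim [-96.5  80.8  68. ] [-72.   80.9  68. ] [-71.9  72.3  68. ] outer [-94.4  83.3  68. ] [-72.1  83.3  68. ]
corner front [-96.6  72.2  68. ]
tcp [-83.6   1.4 155. ]
-y end [-79.6 -75.2  98. ] [-79.8 -77.5 166. ] tote orange FR [-93.6 -76.8  68. ] FL outer [-92.5  75.6  68. ]
tote RR [100.5  77.1  68. ] [-28.   34.9  18.3]
```

Run:
```python
from h import *
from plant import r,hand,imaging
o0=R.from_euler('z',-12.6,degrees=True).apply([-84,0,0])+[581,16.6,0]
print(o0)
r.move_l([o0[0],o0[1],132],q(down(-12.6)),max_speed=60); r.wait(0.2)
def st(): o=r.get_obs();print(np.round(o["tcp_pos"],1),np.round(o["force"],1),np.round(o["moment"],2),round(o["finger_gap"],1),o["t"])
st()
print(r.move_l([o0[0],o0[1],105],max_speed=40,until_force=15)); st()
wsnap(r,imaging,"w4")
```

```text
[499.022992    34.92403228   0.        ]
[499.2  34.9 132.2] [ 0.6 -0.3 -0.9] [-0.04  0.01 -0.  ] 8.8 10.45
False
[499.   35.  105.1] [-0.4 -0.9 -0.3] [-0.    0.01 -0.04] 8.7 11.275
```

View pics/w4.png

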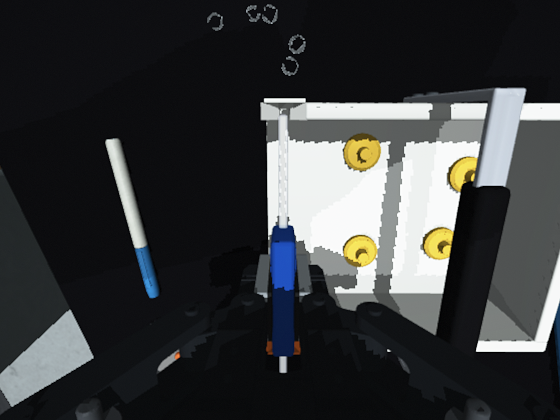

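Gate is entering both grooves with no contact force (upper edge over the groove, pixel 283,110). Continue down.

Run:
```python
from h import *
from plant import r,hand,imaging
def st(): o=r.get_obs();print(np.round(o["tcp_pos"],1),np.round(o["force"],1),np.round(o["moment"],2),round(o["finger_gap"],1),o["t"])
print(r.move_l([499,34.9,70],max_speed=40,until_force=15)); st()
print(r.move_l([499,34.9,60],max_speed=20,until_force=10)); st()
wsnap(r,imaging,"w5")
s=imaging.snapshot("scene");np.savez("sc5.npz",**s);crop(s,190,175,310,265,6,"pics/sc5.png")
```

```text
False
[499.   35.   70.1] [-0.1 -0.9 -0.9] [0.02 0.01 0.05] 8.9 12.35
True
[499.4  34.9  65.3] [-1.4 -0.5 10.4] [-0.2   0.25 -0.08] 9.1 12.7
```

View pics/sc5.png

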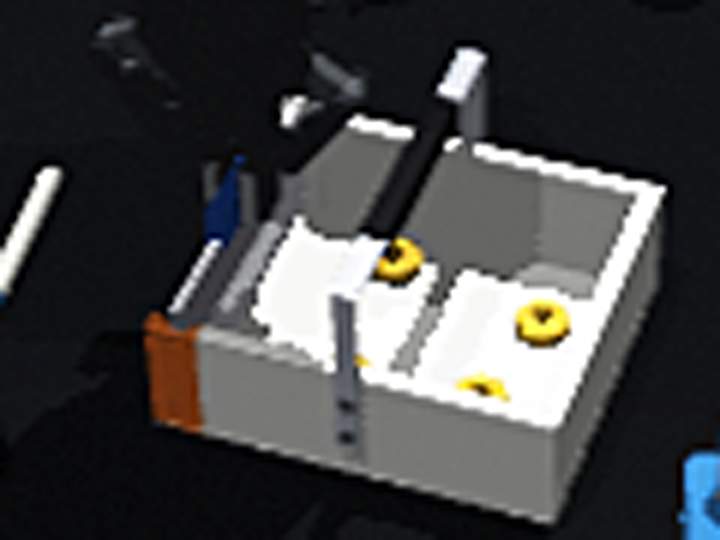

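View pics/w5.png

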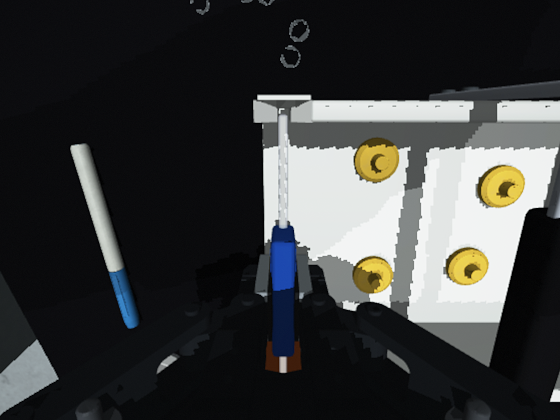

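Run:
```python
from h import *
from plant import r,hand,imaging
def st(): o=r.get_obs();print(np.round(o["tcp_pos"],1),np.round(o["force"],1),round(o["finger_gap"],1),o["t"])
hand.command_gripper(40); st()
r.move_l([499,34.9,190],max_speed=120); st()
r.movep([565,20,300],q(down(-12.6))); st()
wsnap(r,imaging,"w6"); crop(load("w6"),215,85,415,270,4,"pics/w6c.png")
s=imaging.snapshot("scene");np.savez("sc6.npz",**s);crop(s,190,175,310,265,6,"pics/sc6.png")
```

```text
[498.8  34.8  64.9] [-0.6  0.2  0.7] 39.8 13.2
[498.7  34.8 189.4] [ 0.4 -0.8  0.5] 39.7 14.3917
[564.9  20.  299.5] [-0.2 -0.2 -0.9] 39.9 14.975
```

View pics/sc6.png

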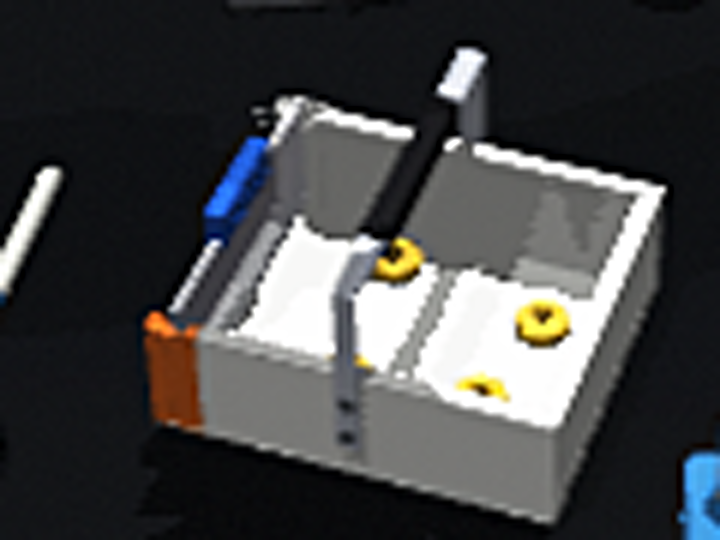

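View pics/w6c.png

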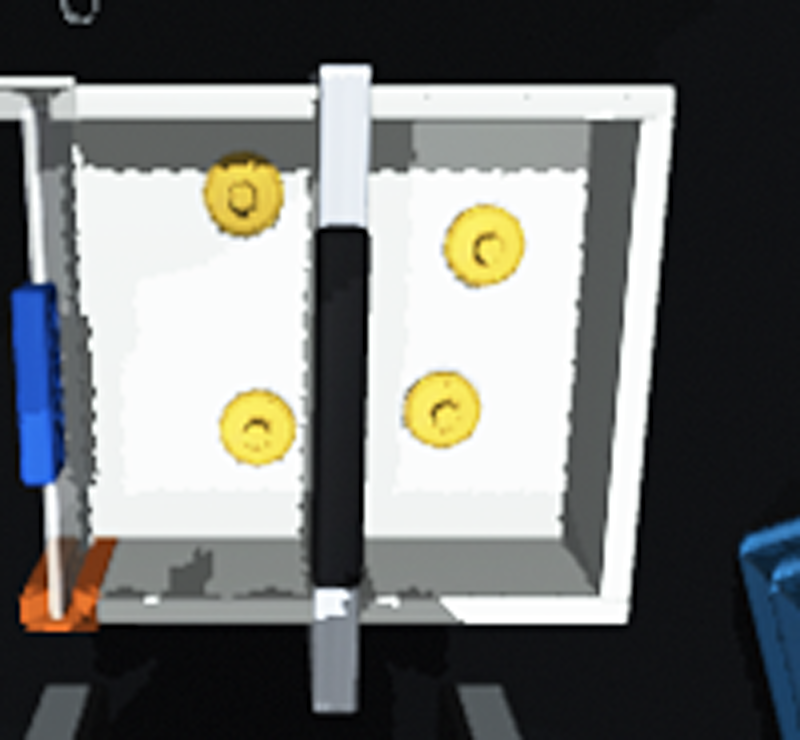

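Run:
```python
from h import *
s=load("w6")
P=lambda u,v,z:at_z(s,215+u/4-.375,85+v/4-.375,z)
h=[P(*x,125) for x in[(318,228),(368,228),(313,583),(359,583)]]
print("handle",(sum(h)/4).round(1)); d=h[0]+h[1]-h[2]-h[3]; print(np.degrees(np.arctan2(-d[0],d[1])))
for u,v in[(33,310),(35,380),(42,470),(342,300),(340,450)]: print(depth(s,215+u/4,85+v/4).round(1))
a=P(25,120,76);b=P(57,612,76);d=a-b;print(a,b,np.degrees(np.arctan2(-d[0],d[1])),R.from_euler('z',-12.6,degrees=True).inv().apply((a+b)/2-[581,16.6,0]))
```

```text
handle [581.2  17.4 125. ]
-12.837808946428614
[505.2  55.7  92.4]
[500.7  36.9  93.4]
[495.2  11.   92.3]
[588.   45.2 126.3]
[579.7   7.6 126.2]
[513.55575897 105.36023436  76.        ] [483.04401029 -37.39570267  76.        ] -12.064511845182492 [-84.50025262  -1.07682664  76.        ]
```

Run:
```python
from h import *
from plant import r,hand,imaging
def st(): o=r.get_obs();print(np.round(o["tcp_pos"],1),np.round(o["force"],1),np.round(o["moment"],2),round(o["finger_gap"],1),o["t"])
hand.command_gripper(60)
r.move_l([581.2,17.0,160],q(down(-12.7)),max_speed=120)
print(r.move_l([581.2,17.0,97],max_speed=70,until_force=15)); st()
hand.command_gripper(0); st()
r.move_l([581.2,17.0,150],max_speed=40); r.wait(.3); st()
wsnap(r,imaging,"w7")
s=imaging.snapshot("scene");np.savez("sc7.npz",**s);crop(s,180,135,320,265,5,"pics/sc7.png")
```

```text
False
[581.5  17.1  97.4] [ 0.3 -0.7 -0.3] [0.03 0.01 0.02] 59.9 17.7833
[581.4  17.   97.3] [0.5 0.4 4.4] [-0.1  -0.04  0.05] 13.3 18.2667
[581.2  17.  149.9] [-0.6  0.4 -5.1] [-0.02 -0.02 -0.01] 12.5 20.0417
```

View pics/sc7.png

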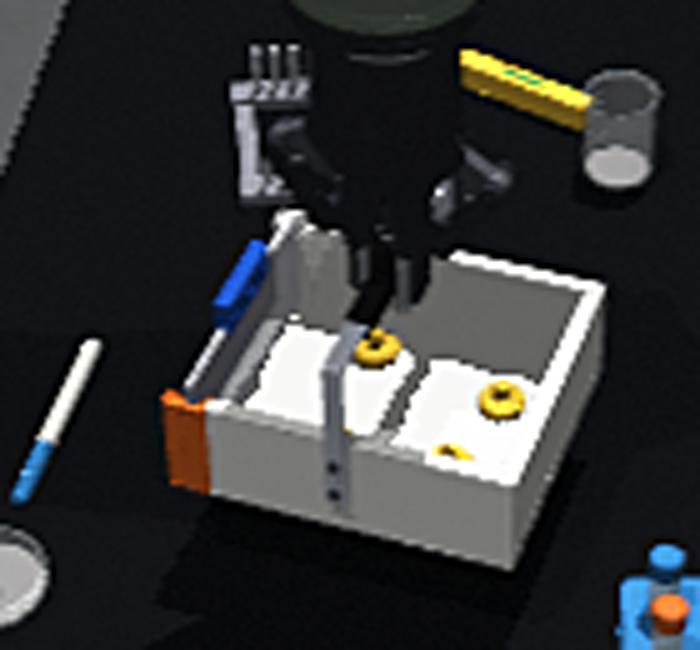

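View pics/w7.png

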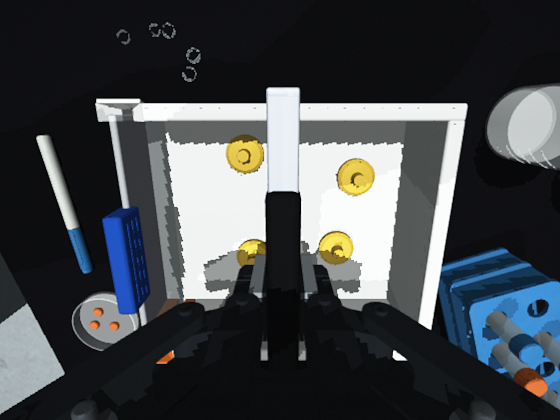

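Run:
```python
from h import *
from plant import r,hand,imaging
def st(): o=r.get_obs();print(np.round(o["tcp_pos"],1),np.round(o["force"],1),np.round(o["moment"],2),round(o["finger_gap"],1),o["t"])
r.move_l([581.2,17.0,255],max_speed=80)
hp=np.array([581.2,17,255+19.])
d=R.from_euler('z',-12.7,degrees=True).apply([-1,-1,0])/np.sqrt(2); ax=np.cross([0,0,1],d)
for a in (7,14,21,29):
    O=R.from_rotvec(ax*np.radians(a))*down(-12.7)
    r.move_l(hp+O.apply([0,0,19]),q(O),max_speed=8 if a<10 else 6); st()
r.wait(2.5); st()
wsnap(r,imaging,"w8")
s=imaging.snapshot("scene");np.savez("sc8.npz",**s);crop(s,170,80,330,240,5,"pics/sc8.png")
s=imaging.snapshot("top");np.savez("top8.npz",**s);crop(s,210,140,350,280,5,"pics/top8.png")
```

```text
[583.   17.8 255.1] [-0.   0.5 -4.7] [-0.15  0.24  0.02] 12.9 22.05
[585.2  19.5 255.6] [ 0.   0.  -5.7] [-0.31  0.52  0.01] 13.2 22.5833
[587.1  20.7 256.4] [ 0.1 -0.1 -5.1] [-0.46  0.75 -0.02] 13.3 23.1167
[589.2  22.  257.6] [ 0.3 -0.9 -4.9] [-0.7   0.99  0.02] 13.4 23.7083
[589.   21.9 257.4] [-1.  -0.5 -5.6] [-0.7   1.04 -0.08] 12.9 26.2083
```

View pics/sc8.png

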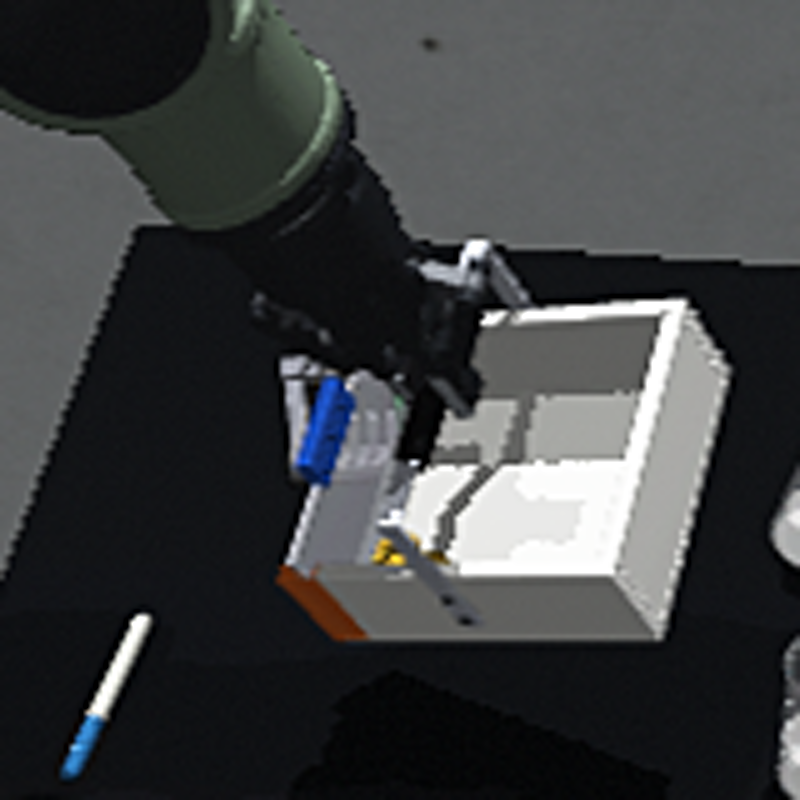

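View pics/w8.png

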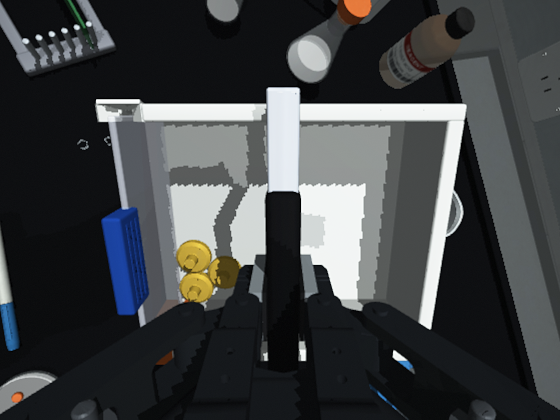

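Run:
```python
from h import *
s=load("w8")
crop(s,130,210,330,360,4,"pics/w8c.png")
E=np.array(s["T_tool_cam"]); L=np.eye(4); L[:3,:3]=down(0).as_matrix(); L[:3,3]=[0,0,97.5]
s["extrinsics"]=L@E
for u,v in[(193,256),(196,288),(225,270)]: print(at_z(s,u,v,20).round(1))
for c in[(-82,-72,8),(-68,-58,18),(-41,-58,18)]: print(c,proj(s,c))
```

```text
[-68.1 -28.4  20. ]
[-68.1 -56.   20. ]
[-44.5 -40.3  20. ]
(-82, -72, 8) (np.float64(184.67299134210646), np.float64(297.228801049823))
(-68, -58, 18) (np.float64(197.0045743271952), np.float64(288.8744774749479))
(-41, -58, 18) (np.float64(231.0479092843662), np.float64(288.86141901403397))
```

View pics/w8c.png

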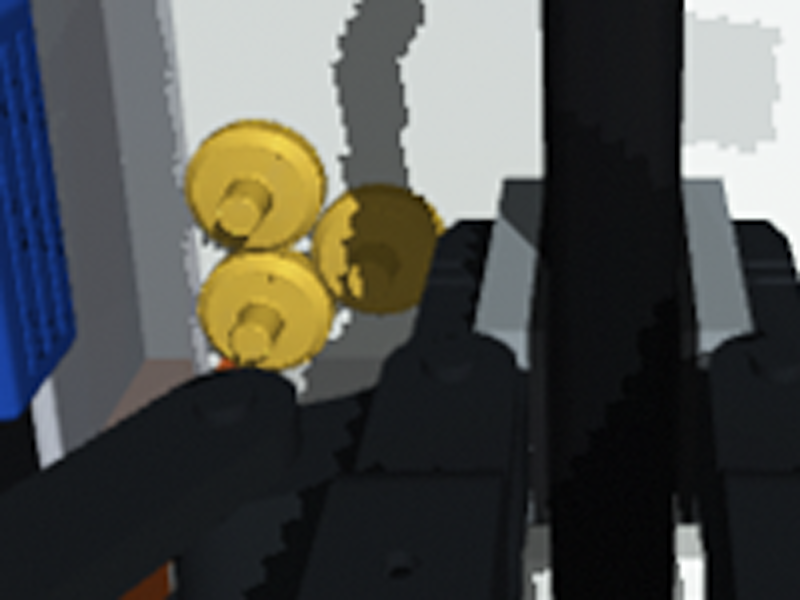

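View pics/top8.png

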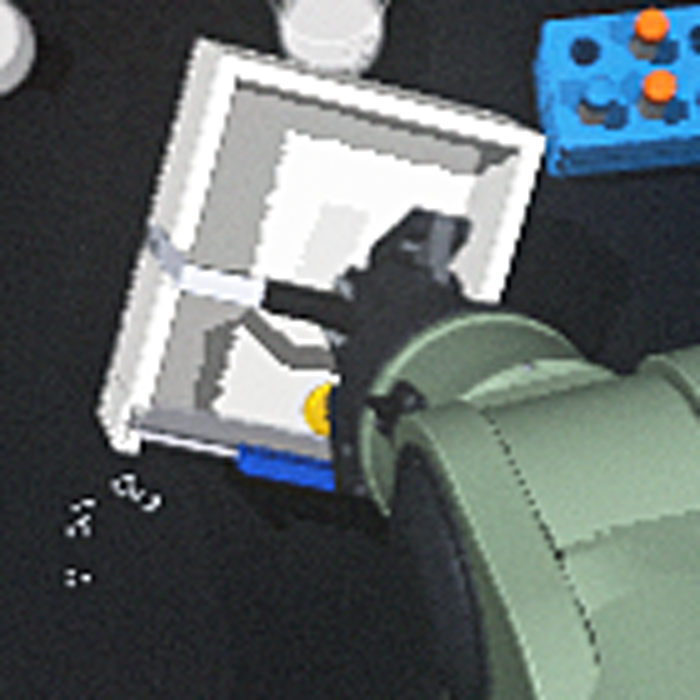

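Run:
```python
from h import *
from plant import r
o=r.get_obs(); w,x,y,z=o["orientation"]; Rt=R.from_quat([x,y,z,w]); 
Rtote=Rt*down(0).inv()
org=o["tcp_pos"]-Rtote.apply([0,0,97.5])
W=lambda p: org+Rtote.apply(p)
print("corner z",W([-82,-72,8]), "tilt",np.degrees(np.arccos(Rtote.as_matrix()[2,2])))
for nm,(x0,y0) in(("sc8",(170,80)),("top8",(210,140))):
    s=load(nm)
    for p in[(-68,-28,18),(-68,-56,18),(-44.5,-40,18),(-24,-58,18),(-24,-58,24),(-82,-81,68),(96,-81,68)]:
        u,v=proj(s,W(p)); print(nm,p,round((u-x0)*5),round((v-y0)*5))
crop(load("sc8"),235,180,275,210,16,"pics/sc8d.png")
```

```text
corner z [5.41389877e+02 1.81566617e-01 1.26291549e+02] tilt 29.000230369373455
sc8 (-68, -28, 18) 392 537
sc8 (-68, -56, 18) 378 582
sc8 (-44.5, -40, 18) 424 556
sc8 (-24, -58, 18) 449 585
sc8 (-24, -58, 24) 444 579
sc8 (-82, -81, 68) 295 575
sc8 (96, -81, 68) 607 570
top8 (-68, -28, 18) 324 407
top8 (-68, -56, 18) 376 418
top8 (-44.5, -40, 18) 359 367
top8 (-24, -58, 18) 404 336
top8 (-24, -58, 24) 407 339
top8 (-82, -81, 68) 443 484
top8 (96, -81, 68) 546 132
```

View pics/sc8d.png

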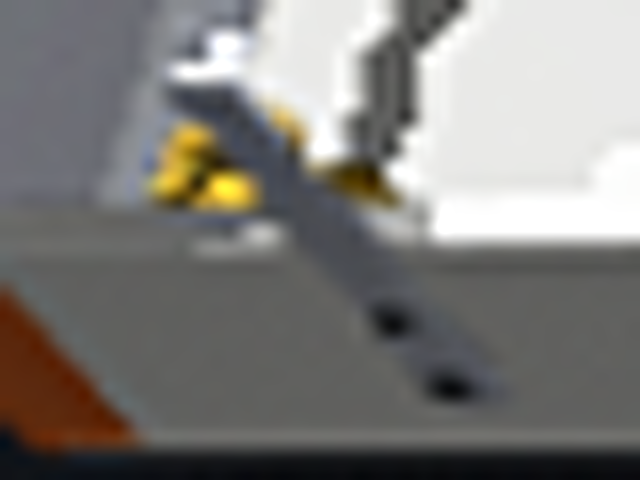

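Run:
```python
from h import *
from plant import r,hand,imaging
def st(): o=r.get_obs();print(np.round(o["tcp_pos"],1),np.round(o["force"],1),np.round(o["moment"],2),round(o["finger_gap"],1),o["t"])
hp=np.array([581.2,17,255+19.])
for i,v in enumerate([(-.85,-.53),(-.95,-.31)]):
    d=R.from_euler('z',-12.7,degrees=True).apply([*v,0]); d/=np.linalg.norm(d); ax=np.cross([0,0,1],d)
    O=R.from_rotvec(ax*np.radians(32))*down(-12.7)
    p=hp+O.apply([0,0,19]); print(r.solve_ik(p,q(O)))
    r.move_l(p,q(O),max_speed=6); st()
r.wait(1.5)
s=wsnap(r,imaging,"w9"); crop(s,130,210,330,360,4,"pics/w9c.png")
s=imaging.snapshot("scene");np.savez("sc9.npz",**s);crop(s,170,80,330,240,5,"pics/sc9.png")
s=imaging.snapshot("top");np.savez("top9.npz",**s);crop(s,210,140,350,280,5,"pics/top9.png"); st()
```

```text
[ 0.57487155  0.31421757 -0.75204244  2.08757062  0.30678618  0.2833638
 -0.58537501]
[590.7  20.8 258. ] [ 0.3  1.1 -5.4] [-0.38  1.28 -0.03] 13.1 26.9083
[ 0.21348602  0.24864439 -0.41969104  2.12214705  0.54865252  0.26812628
 -0.88021994]
[591.3  18.2 257.6] [ 0.6  0.5 -5.7] [-0.15  1.3  -0.  ] 13.5 27.5417
[591.2  18.  257.9] [-0.6 -0.3 -5.4] [-0.08  1.28 -0.02] 12.7 29.1917
```

View pics/w9c.png

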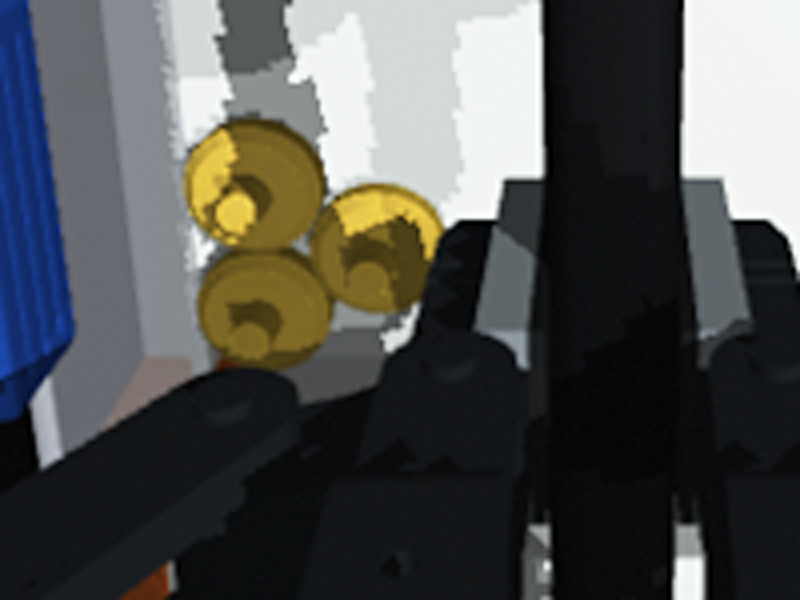

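View pics/sc9.png

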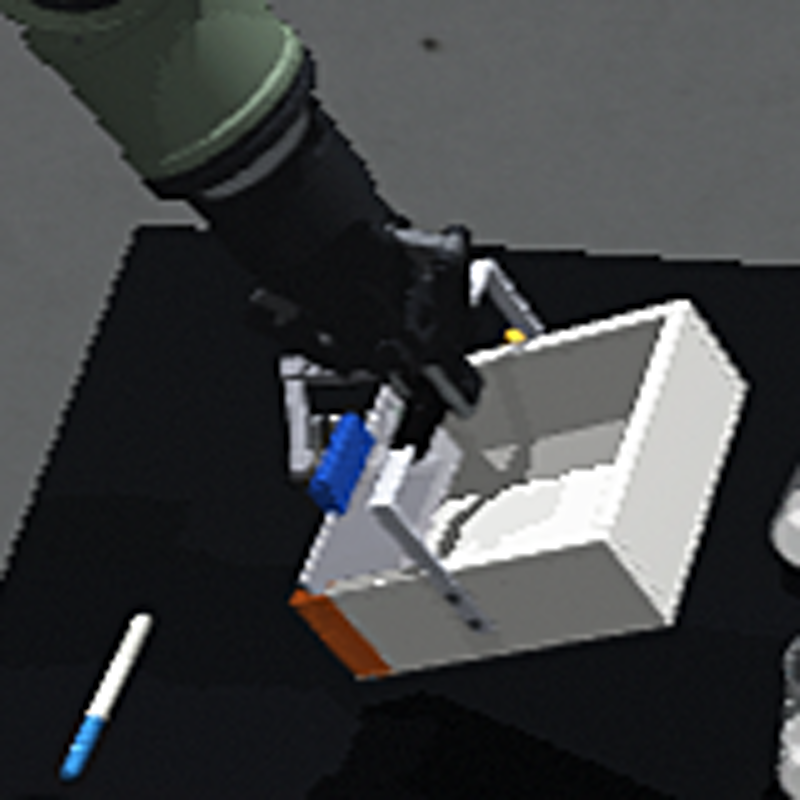

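View pics/top9.png

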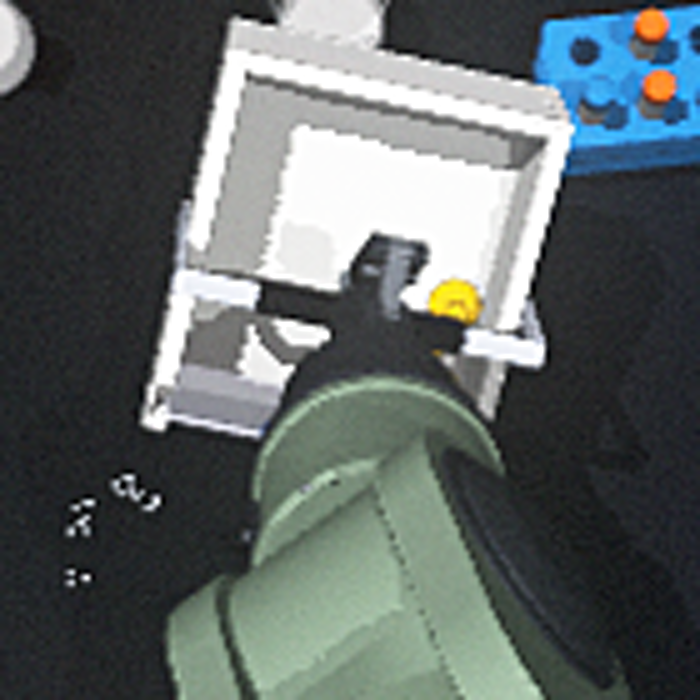

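Run:
```python
from h import *
from plant import r
o=r.get_obs(); w,x,y,z=o["orientation"]; Rt=R.from_quat([x,y,z,w]); Rtote=Rt*down(0).inv()
org=o["tcp_pos"]-Rtote.apply([0,0,97.5])
s=load("top9")
oo,d=ray(s,210+455/5,140+300/5); oo=Rtote.inv().apply(oo-org); d=Rtote.inv().apply(d)
print("4th",oo+d*(18-oo[2])/d[2])
for p in[(0,-60,117),(0,-81,68),(-24,-58,18),(-20,-58,18),(96,-81,68)]:
    u,v=proj(s,org+Rtote.apply(p));print(p,(u-210)*5,(v-140)*5)
s=load("sc9"); p=(96,-81,68);u,v=proj(s,org+Rtote.apply(p));print((u-170)*5,(v-80)*5)
```

```text
4th [-18.79014796 -58.15088815  18.        ]
(0, -60, 117) 486.8633632855975 341.13609543374264
(0, -81, 68) 519.9286609089478 311.3416207243996
(-24, -58, 18) 452.1171191295264 309.5016636458165
(-20, -58, 18) 454.10386525105423 302.1619446260664
(96, -81, 68) 573.4846967720586 121.3719596638073
600.2912217175106 533.57375146584
```

Run:
```python
from h import *
from plant import r,hand,imaging
r.wait(0.5)
a=load("w9")["pixels"]; s=wsnap(r,imaging,"w10")
print("pixel change in corner",np.abs(s["pixels"][230:310,165:245].astype(int)-a[230:310,165:245]).mean())
o=r.get_obs();print(o["t"],np.round(o["force"],1),o["finger_gap"],np.abs(o["joint_vel"]).max())
r.close_job()
```

```text
pixel change in corner 0.46489583333333334
29.7417 [ 0.7 -0.8 -4.8] 12.981595091674459 0.0023412843535547353
the job is handed in; nothing more can be done
```

The job is handed in at t = 29.7 s. The gate is seated, and the tote is held up by its handle at about 32° with all four filters at rest in the orange-ended corner.

- **Gate:** I took it from the rack and lowered it down the grooves until it touched the floor. Contact came at TCP z 65.3, against about 65 expected. Released, its grip top measured 92–93 mm, where fully home is 92, so it was home before the lift.
- **Lift and tilt:** I gripped the handle and lifted the tote level to step-2 height. I then raised it further and tipped it 29° along the diagonal. The counting corner was then about 126 mm above the worktop; I did not recompute that height for the final pose.
- **Final direction:** I turned the tilt more towards the gate, to 32°, to bring the fourth filter into view, and left it that way. The filters did not move. The slope towards the orange wall is now only about 10°, just over the 9° at which they start to slide.
- **Filters:** Three sit 20 to 50 mm from the counting corner in the wrist view. The fourth was hidden by the hand there; the top camera put it about 65 mm from the corner. The limit is 100 mm.
- **Last checks:** The filters showed no movement between the last two pictures, the grip was steady at 13 mm on the bar, and the arm was still. I did not measure the bystanders individually. They looked unchanged where visible, and no unexpected contact forces showed up.

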